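Find the tin that rattles at the kitchen sink

TASK

One of the three sealed tins holds the loose spare valve ball for the mixer tap. Lift the tins one at a time and shake or rock each lengthwise in the air, to and fro at least twice, so that anything inside knocks from end to end, until you have found the one that rattles; stand any silent tin you have tried back upright on the worktop. Then hold the rattling tin out level over the middle of the wooden board, about 15 cm up, and finish while still holding it there; leave the cleaner bottle, soap pump, drinks can and glue gun alone.

Things in the scene. Friction and masses are not known exactly. Their poses are not given: they have to be found in the camera images.
- tin_a: sealed tin with a red lid band, 124 mm long (its x axis, roughly away from the robot), 52 mm wide (y), 50 mm high (z); origin at the centre of its underside; it stands on the worktop. 150 to 260 g by itself, so weight does not tell the tins apart; may be gripped across its width with 40 N. Exactly one of the three tins, any of them, holds a loose ball; the others are empty
- tin_b: sealed tin with a cream lid band, 124 mm long (its x axis, roughly away from the robot), 52 mm wide (y), 50 mm high (z); origin at the centre of its underside; it stands on the worktop. Built like the red one. The ball: steel, 34 mm, 160 g, starts in a shallow groove at mid-length (leaves it when tilted over 7 degrees or jerked), then rolls 78 mm end to end; the floor is crowned by 3 degrees, so in a level tin it stays at an end
- tin_c: sealed tin with a blue lid band, 124 mm long (its x axis, roughly away from the robot), 52 mm wide (y), 50 mm high (z); origin at the centre of its underside; it stands on the worktop. Same build as the red one. A rocked ball knocks at the ends (jolts of force); between ball at one end and at the other the wrist moment shifts by about 0.12 N m about the tin's y axis. Empty tins show neither
- board: wooden chopping board fixed on the worktop, 140 mm (x) by 240 mm (y) by 15 mm high, beyond the tins; origin at the centre of its underside
- cleaner: bystander: orange cleaner bottle with a white cap, 74 mm across, 212 mm high, origin at the centre of its underside; leave it alone
- soap: bystander: blue soap bottle with a teal pump head, 72 mm across, 172 mm high, origin at the centre of its underside; leave it alone
- can: bystander: red and cream drinks can, 66 mm across, 113 mm high, origin at the centre of its underside; leave it alone
- glue_gun: bystander: black hot-glue gun lying on its side, about 230 mm long with its glue stick, 150 mm across and 28 mm high, origin on the worktop under the middle of its barrel; leave it alone
Mind the look-alikes: they are no part of the job. Leave any black or orange look-alike of the tin_b alone.

How it is judged:
On the way, in this order (a step that is already met when the one before it is completed fails the run):
1. in a lifted tin the loose thing inside is thrown against the end at the tin's +x (((contact force between tin_a_c2 and anything else above 0.25 N and height (world z) of tin_a above 0.03 m) or (contact force between tin_b_c2 and anything else above 0.25 N and height (world z) of tin_b above 0.03 m) or (contact force between tin_c_c2 and anything else above 0.25 N and height (world z) of tin_c above 0.03 m))).
2. and then against the opposite end (((contact force between tin_a_c3 and anything else above 0.25 N and height (world z) of tin_a above 0.03 m) or (contact force between tin_b_c3 and anything else above 0.25 N and height (world z) of tin_b above 0.03 m) or (contact force between tin_c_c3 and anything else above 0.25 N and height (world z) of tin_c above 0.03 m))).
At the end, for the whole second after the job is handed in: the tin with the loose ball inside is held by the fingers over the board (its centre within 60 mm of the board's centre, underside 60 to 350 mm above the worktop), level within 0.2 rad and still; the other two tins stand released and upright on the worktop itself (((contact force between any of tin_a_c0, tin_a_c1 and anything else above 0.3 N and height (world z) of tin_a between 0.06 and 0.35 m and horizontal distance between tin_a and board below 0.06 m and angle between tin_a's own z axis and vertical below 0.2 rad and linear speed of tin_a below 0.05 m/s and contact force between the fingers and tin_a above 2 N and height (world z) of each of tin_b, tin_c below 0.008 m and angle between each of tin_b, tin_c's own z axis and vertical below 0.1 rad and linear speed of each of tin_b, tin_c below 0.03 m/s and contact force between the fingers and tin_b below 0.2 N and contact force between the fingers and tin_c below 0.2 N) or (contact force between any of tin_b_c0, tin_b_c1 and anything else above 0.3 N and height (world z) of tin_b between 0.06 and 0.35 m and horizontal distance between tin_b and board below 0.06 m and angle between tin_b's own z axis and vertical below 0.2 rad and linear speed of tin_b below 0.05 m/s and contact force between the fingers and tin_b above 2 N and height (world z) of each of tin_a, tin_c below 0.008 m and angle between each of tin_a, tin_c's own z axis and vertical below 0.1 rad and linear speed of each of tin_a, tin_c below 0.03 m/s and contact force between the fingers and tin_a below 0.2 N and contact force between the fingers and tin_c below 0.2 N) or (contact force between any of tin_c_c0, tin_c_c1 and anything else above 0.3 N and height (world z) of tin_c between 0.06 and 0.35 m and horizontal distance between tin_c and board below 0.06 m and angle between tin_c's own z axis and vertical below 0.2 rad and linear speed of tin_c below 0.05 m/s and contact force between the fingers and tin_c above 2 N and height (world z) of each of tin_a, tin_b below 0.008 m and angle between each of tin_a, tin_b's own z axis and vertical below 0.1 rad and linear speed of each of tin_a, tin_b below 0.03 m/s and contact force between the fingers and tin_a below 0.2 N and contact force between the fingers and tin_b below 0.2 N))); the arm keeps its last pose, push and grip.
It fails at once if the cleaner is moved by more than 40 mm (distance of cleaner from where it was at the start of the episode above 0.04 m).
It fails at once if the soap is moved by more than 40 mm (distance of soap from where it was at the start of the episode above 0.04 m).
It fails at once if the can is moved by more than 40 mm (distance of can from where it was at the start of the episode above 0.04 m).
It fails at once if the glue gun is moved by more than 40 mm (distance of glue_gun from where it was at the start of the episode above 0.04 m).
It also fails if it takes over 72 s, if anything falls off the work surface, if the arm or the gripper's body presses on something with over 40 N, if the wrist force passes 120 N, or if a joint passes its speed limit or range.

ROBOT

A 7-joint arm with a two-finger parallel gripper is mounted at the origin on the work surface. World frame = base frame: x ahead of the robot, y to its left, z up, the work surface at z = 0. Lengths are in m, angles in rad, forces in N, time in s.
With the tool pointing down it reaches from about 0.4 to 0.85 m from the base axis. Payload 10.4 kg.
Tool frame: the origin (TCP) lies at the very end of the fingers, on their centre line; the grasp point (between the pads) lies 19 mm behind it (manip.tcp_to_grasp is the z of the grasp point in the tool frame, in m); z points along the fingers, x is the direction in which the jaws open and shut, and the axes are right-handed (so a half turn about z gives the same grasp; the last joint's range is limited). The gripper opens to 85 mm and grips with 20 to 120 N. Pads are 22 mm wide; open, the fingers measure 114 mm over their backs; the gripper's body (76 mm by 85 mm) begins 54 mm behind the grasp point. The pads swing forward as they close: fully open they stand 13 mm farther back than shut.
Start: joints at [1.199, 0.332, -0.065, 1.46, 0.022, 1.35, -0.088], TCP at [0.214, -0.587, 0.231] pointing down, gripper open.
Joint ranges: [-2.6, 2.6], [-0.5, 2.12], [-1.47, 1.34], [0.16, 2.42], [-1.27, 4.41], [0.06, 2.06], [-2.6, 2.6]. Speed limits (rad/s): [2.22, 2.22, 2.79, 2.79, 3.14, 3.14, 3.14].

INTERFACE

Orientations are given as a unit quaternion [x, y, z, w].
In Python, from workcell import manip gives the robot as it stands.
- The arm moves only by the tool servo_tool, never from a script. Its argument "moves" is a list of rows, each an object with "travel": the shift along the tool's x, y, z in mm, a list of three; "dr": the turn, a rotation vector about the tool's x, y, z in degrees, a list of three. A call has 1 to 12 rows; each row shifts and turns the commanded pose from where the row before left it, along the tool's axes as they then stand; what a row does not reach is not made up. A row lasts 1/8 s, in which the tool goes at most 62.5 mm and 10.7 degrees, less where a joint would pass 70% of its speed; a pose out of reach is approached as far as the arm can. A call is refused whole if a number of a shift passes 62.5 or a number of a turn 10.7, either way. A call with a gripper value outside its range is refused whole. "claw" is the closure, from 0 (fully open) to 1 (shut), set as the call begins (left out, the last holds). The fingers move at their own pace and stop on an object; "squeeze" is the grip in N (left out, the last holds). Time passes only in rows, so rows that do not move let the fingers close. It gives the time, the measured TCP pose, the force and the opening at its end, in the units of the state.
- manip.get_obs(): the state, without advancing time (a new reading comes with each control period).
- manip.camera(name): name is "scene" or "top" or "wrist"; returns the picture (480x640x3 uint8, blue, green, red); there is no depth.
- manip.calibration(name): a dict with "intrinsics" (3x3 intrinsics, pixels), "view" (4x4, takes a point from world to camera coordinates). Camera axes: x right, y down, z forward; pixel columns grow to the right and rows downward; lengths in m; the calibration is good to about 2 mm. A picture is of the moment at which its call begins: read the wrist's pose just before it. calibration takes no time and is no camera call; for the wrist camera it gives the pose at the moment of the call.
- manip.hand_in(): hands the job in, once; it reports no verdict.
The state is a dict: "clock": time; "joint_pos": joint angles; "joint_velocities": joint speeds; "tau": joint torques, N m; "position": TCP position; "ee_rot": TCP orientation; "ft_force": force on the tool from outside, world axes, zero at the start; "torque": the same for the moment, N m; "grip_width": opening from 0.0 (shut) to 1.0 (fully open).
Only numpy, scipy, OpenCV 4.12 (cv2) and the standard library are available. Lean on these libraries where they do the work, as an engineer would, in place of code of your own. Each camera call takes 0.05 s, during which the arm holds its last target. There are 200 camera calls.

## Working session

There is one attempt and no reset: what is moved stays moved. The work goes in short steps, Python scripts to look and compute and a tool call to move; the robot and the scene stay as the last step left them, time stands still between calls to the robot, and variables do not carry over. Pictures are saved under pics/ and viewed, on a budget of 10 in all, crops included, one or two more only if the job needs it, and the job is handed in when it is done.

Besides the shell and the picture viewer there is one more tool, called after ">>>" by a JSON object that holds its "api" and its "payload", one argument or row to a line. servo_tool: Moves the arm, as the interface text tells. Its arguments: {"type":"object","properties":{"moves":{"type":"array","items":{"type":"object","properties":{"travel":{"type":"array","items":{"type":"number"}},"dr":{"type":"array","items":{"type":"number"}}}}},"claw":{"type":"number"},"squeeze":{"type":"number"}},"required":["moves"]}

```bash
mkdir -p pics; cat > h.py <<'E'
import numpy as np, cv2
from workcell import manip
from scipy.spatial.transform import Rotation as R
def ray(name,px,z,cal=None):
    c=cal or manip.calibration(name); K=np.array(c["intrinsics"]);V=np.array(c["view"])
    d=V[:3,:3].T@np.linalg.solve(K,[px[0],px[1],1.]); o=-V[:3,:3].T@V[:3,3]
    return o+d*(z-o[2])/d[2]
def proj(name,p):
    c=manip.calibration(name); q=np.array(c["view"])[:3]@np.append(p,1); q=np.array(c["intrinsics"])@q; return q[:2]/q[2]
E
python3 - <<'E'
from h import *
for n in("top","scene"): cv2.imwrite(f"pics/{n}0.png",manip.camera(n))
o=manip.get_obs(); print({k:np.round(v,3) for k,v in o.items()}); print(manip.tcp_to_grasp)
for n in("top","scene"):
    c=manip.calibration(n);V=np.array(c["view"]);print(n,-V[:3,:3].T@V[:3,3],V[2,:3])
E
```

```text
{'clock': np.float64(0.1), 'joint_pos': array([ 1.199,  0.333, -0.065,  1.461,  0.022,  1.35 , -0.089]), 'joint_velocities': array([-0.001, -0.001,  0.001, -0.003,  0.001, -0.   , -0.   ]), 'tau': array([ 1.0000e-03, -6.2675e+01,  4.8000e-02, -3.9243e+01,  1.6000e-02,
        7.0000e-03, -0.0000e+00]), 'position': array([ 0.213, -0.587,  0.231]), 'ee_rot': array([ 0.819, -0.574, -0.001, -0.   ]), 'ft_force': array([ 0.537, -0.104, -0.372]), 'torque': array([-0.053,  0.01 , -0.049]), 'grip_width': np.float64(0.998)}
-0.0187
top [ 0.23291119 -0.00922122  1.40663666] [ 0.1905208   0.01078586 -0.9816239 ]
scene [0.97082763 0.7831408  0.59940195] [-0.41832771 -0.75089067 -0.51104317]
```

View pics/top0.png

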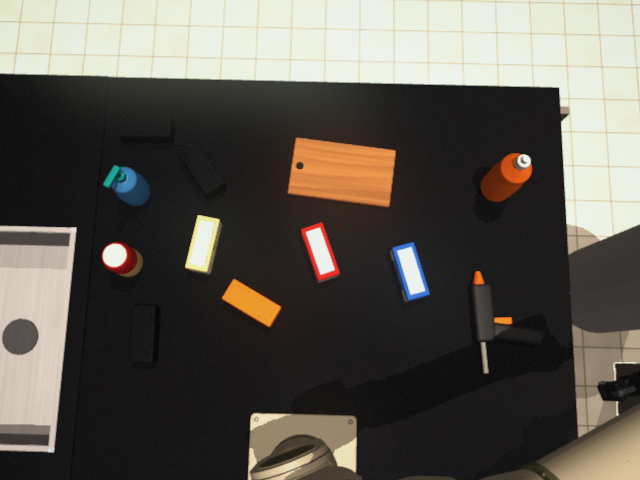

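View pics/scene0.png

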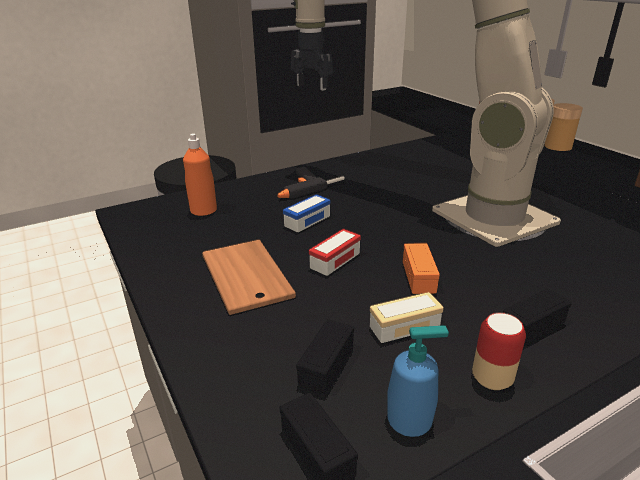

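The top view shows the three tins with white lids: cream at (203,245), red at (320,252) and blue at (411,271). The look-alikes are a solid orange block at (251,303) and black blocks at (147,130), (203,170) and (145,333). None of those has a white lid and coloured band, so I'll leave them alone. The board is at (342,172). Next I'll measure the positions and check one enlarged crop.

```bash
python3 - <<'E'
from h import *
im=cv2.imread("pics/top0.png"); crop=im[190:330,170:450].copy()
g=(im.max(2)>150).astype(np.uint8)
for n,(u,v) in dict(b=(203,245),a=(320,252),c=(411,271)).items():
    m=np.zeros_like(g); w=im[v-38:v+38,u-30:u+30]; mm=(w.max(2)>110).astype(np.uint8)
    k,l,s,_=cv2.connectedComponentsWithStats(mm); i=l[38,30]
    pts=np.argwhere(l==i)[:,::-1]+[u-30,v-38]
    r=cv2.minAreaRect(pts.astype(np.float32)); bx=cv2.boxPoints(r)
    P=np.array([ray("top",p,.05)[:2] for p in bx]); c=P.mean(0)
    e=[P[1]-P[0],P[2]-P[1]]; L=max(e,key=np.linalg.norm); L=L*np.sign(L[0])
    print(n,c.round(3),"yaw",np.degrees(np.arctan2(L[1],L[0])).round(1),[np.linalg.norm(x).round(3) for x in e])
    cv2.polylines(crop,[np.int32(bx-[170,190])],1,(255,0,255),1)
hsv=cv2.cvtColor(im,cv2.COLOR_BGR2HSV); m=cv2.inRange(hsv,(5,80,80),(20,255,255))[130:215,280:405]
pts=np.argwhere(m>0)[:,::-1]+[280,130]; bx=cv2.boxPoints(cv2.minAreaRect(pts.astype(np.float32)))
P=np.array([ray("top",p,.015)[:2] for p in bx]);print("board",P.mean(0).round(3),P.round(3).tolist())
for n,u,z in(("glue tip",(478,272),.02),("glue",(483,310),.02),("cleaner",(495,190),.0),("orange",(251,303),.05)):print(n,ray("top",u,z)[:2].round(3))
cv2.imwrite("pics/crop.png",cv2.resize(crop,None,fx=2.5,fy=2.5,interpolation=cv2.INTER_CUBIC))
E
```

```text
b [0.481 0.235] yaw -10.0 [np.float64(0.126), np.float64(0.059)]
a [ 0.47  -0.026] yaw 19.9 [np.float64(0.053), np.float64(0.125)]
c [ 0.431 -0.227] yaw 16.4 [np.float64(0.053), np.float64(0.124)]
board [ 0.666 -0.073] [[0.608, 0.054], [0.75, 0.041], [0.722, -0.202], [0.582, -0.184]]
glue tip [ 0.436 -0.384]
glue [ 0.35  -0.393]
cleaner [ 0.634 -0.434]
orange [0.35  0.122]
```

View pics/crop.png

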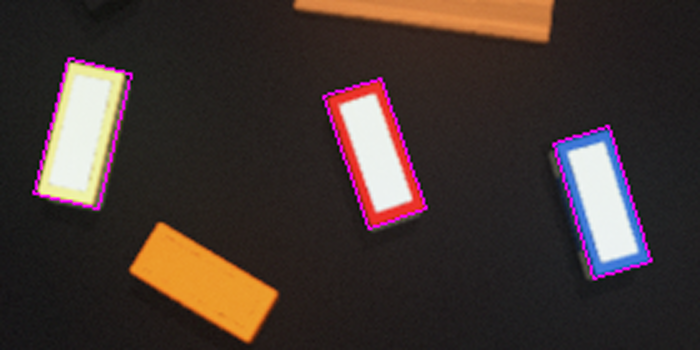

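The crop confirms the white-lidded cream, red and blue tins; the plain orange block is the look-alike. I'll start with blue, which is the nearest to the arm.

>>> {"api": "servo_tool", "payload": {
  "moves": [
    {"travel":[-33,-41,0]},
    {"travel":[-33,-41,0]},
    {"travel":[-33,-41,0]},
    {"travel":[-33,-41,0]},
    {"travel":[-33,-41,0]},
    {"travel":[-33,-41,0]},
    {"travel":[-33,-41,0]},
    {"travel":[-33,-41,0]},
    {"travel":[0,0,35],"dr":[0,0,3.6]},
    {"travel":[0,0,35]},
    {"travel":[0,0,0]},
    {"travel":[0,0,0]}
  ],
  "claw": 0,
  "squeeze": 40
}}

```text
$.moves[0]: bad value
```

```bash
cat >> h.py <<'E'
def st(goal=None,yaw=None):
    o=manip.get_obs(); r=R.from_quat(o["ee_rot"]); M=r.as_matrix(); p=np.array(o["position"])
    print("t",round(float(o["clock"]),2),"p",p.round(4),"xyaw",np.degrees(np.arctan2(M[1,0],M[0,0])).round(1),"z",M[:,2].round(3),"g",round(float(o["grip_width"]),3),"F",np.round(o["ft_force"],2),"M",np.round(o["torque"],3),"q",np.round(o["joint_pos"],2))
    if goal is not None: print("tool delta mm",(M.T@(np.array(goal)-p)*1000).round(1))
    return o
def look(n,uv_names=()):
    c=manip.calibration("wrist"); im=manip.camera("wrist"); cv2.imwrite(n,im); return c,im
def lid(c,im,lo,hi):
    h=cv2.cvtColor(im,cv2.COLOR_BGR2HSV); m=cv2.inRange(h,lo,hi)
    m=cv2.morphologyEx(m,cv2.MORPH_CLOSE,np.ones((5,5)))
    ct=max(cv2.findContours(m,0,2)[0],key=cv2.contourArea)
    P=np.array([ray("wrist",p[0],.05,c)[:2] for p in cv2.convexHull(ct)],np.float32)
    r=cv2.minAreaRect(P*1000); b=cv2.boxPoints(r); e=[b[1]-b[0],b[2]-b[1]]; L=max(e,key=np.linalg.norm); L=L*np.sign(L[0])
    print("lid",np.round(r[0],1),"size",np.round(r[1],1),"yaw",np.degrees(np.arctan2(L[1],L[0])).round(1)); return r
E
python3 - <<'E'
from h import *
st((.431,-.227,.012)); c,im=look("pics/w1.png"); lid(c,im,(100,100,60),(125,255,255))
E
```

```text
t 0.1 p [ 0.2135 -0.5871  0.2306] xyaw -70.0 z [-0.001  0.001 -1.   ] g 0.998 F [ 0.54 -0.1  -0.37] M [-0.053  0.01  -0.049] q [ 1.2   0.33 -0.06  1.46  0.02  1.35 -0.09]
tool delta mm [-263.7 -327.5  218.9]Traceback (most recent call last):
  File "<stdin>", line 2, in <module>
  File "h.py", line 20, in lid
    ct=max(cv2.findContours(m,0,2)[0],key=cv2.contourArea)
ValueError: max() iterable argument is empty
```

View pics/w1.png

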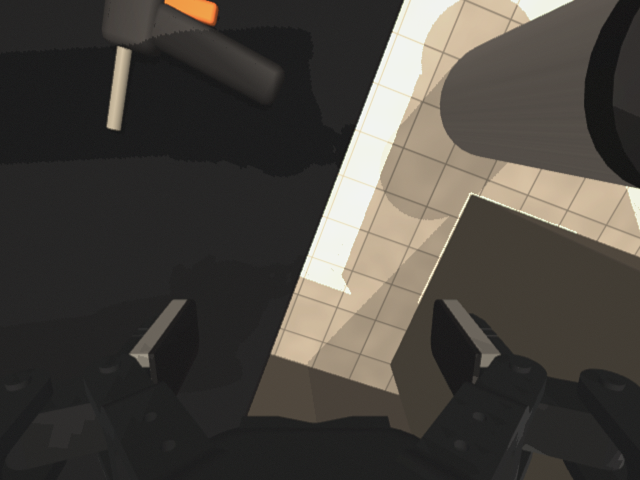

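The move was refused, so the wrist picture shows only the start pose: glue gun upper left, floor on the right. Each row probably needs both fields.

>>> {"api": "servo_tool", "payload": {
  "moves": [
    {"travel":[-33,-41,0],"dr":[0,0,0]},
    {"travel":[-33,-41,0],"dr":[0,0,0]},
    {"travel":[-33,-41,0],"dr":[0,0,0]},
    {"travel":[-33,-41,0],"dr":[0,0,0]},
    {"travel":[-33,-41,0],"dr":[0,0,0]},
    {"travel":[-33,-41,0],"dr":[0,0,0]},
    {"travel":[-33,-41,0],"dr":[0,0,0]},
    {"travel":[-33,-41,0],"dr":[0,0,0]},
    {"travel":[0,0,35],"dr":[0,0,3.6]},
    {"travel":[0,0,35],"dr":[0,0,0]},
    {"travel":[0,0,0],"dr":[0,0,0]},
    {"travel":[0,0,0],"dr":[0,0,0]}
  ],
  "claw": 0,
  "squeeze": 40
}}

```text
clock: 1.65
position: [0.4322, -0.2275, 0.1626]
ee_rot: [0.801, -0.599, 0.001, -0.0]
ft_force: [-0.2, 0.1, 0.5]
grip_width: 0.997
```

```bash
python3 - <<'E'
from h import *
st((.431,-.227,.012)); c,im=look("pics/w2.png"); lid(c,im,(100,100,60),(125,255,255))
E
```

```text
t 1.65 p [ 0.4322 -0.2275  0.1626] xyaw -73.6 z [ 0.001 -0.001 -1.   ] g 0.997 F [-0.19  0.07  0.5 ] M [0.016 0.005 0.034] q [ 0.77  0.11 -0.39  1.89  0.05  1.15 -0.93]
tool delta mm [ -0.9   1.1 150.6]
lid [ 432.9 -228.1] size [124.3  52.2] yaw 16.8
```

The close view gives a lid of 124.3 × 52.2 mm, centred under the tool to within 1 mm. I'll go down, grip and lift.

>>> {"api": "servo_tool", "payload": {
  "moves": [
    {"travel":[0,0,40],"dr":[0,0,0]},
    {"travel":[0,0,40],"dr":[0,0,0]},
    {"travel":[0,0,40],"dr":[0,0,0]},
    {"travel":[0,0,20],"dr":[0,0,0]},
    {"travel":[0,0,11],"dr":[0,0,0]},
    {"travel":[0,0,0],"dr":[0,0,0]},
    {"travel":[0,0,0],"dr":[0,0,0]}
  ]
}}

```text
clock: 2.58
position: [0.4325, -0.2277, 0.0115]
ee_rot: [0.801, -0.599, 0.001, -0.0]
ft_force: [0.5, -0.5, -1.1]
grip_width: 1.003
```

>>> {"api": "servo_tool", "payload": {
  "moves": [
    {"travel":[0,0,0],"dr":[0,0,0]},
    {"travel":[0,0,0],"dr":[0,0,0]},
    {"travel":[0,0,0],"dr":[0,0,0]},
    {"travel":[0,0,0],"dr":[0,0,0]},
    {"travel":[0,0,0],"dr":[0,0,0]},
    {"travel":[0,0,0],"dr":[0,0,0]},
    {"travel":[0,0,0],"dr":[0,0,0]},
    {"travel":[0,0,0],"dr":[0,0,0]}
  ],
  "claw": 1,
  "squeeze": 40
}}

```text
clock: 3.58
position: [0.4321, -0.2275, 0.011]
ee_rot: [0.801, -0.599, 0.001, 0.0]
ft_force: [-1.7, -0.0, 5.9]
grip_width: 0.6
```

>>> {"api": "servo_tool", "payload": {
  "moves": [
    {"travel":[0,0,-15],"dr":[0,0,0]},
    {"travel":[0,0,-35],"dr":[0,0,0]},
    {"travel":[0,0,-40],"dr":[0,0,0]},
    {"travel":[0,0,-40],"dr":[0,0,0]},
    {"travel":[0,0,-20],"dr":[0,0,0]},
    {"travel":[0,0,0],"dr":[0,0,0]},
    {"travel":[0,0,0],"dr":[0,0,0]},
    {"travel":[0,0,0],"dr":[0,0,0]},
    {"travel":[0,0,0],"dr":[0,0,0]}
  ]
}}

```text
clock: 4.7
position: [0.4313, -0.227, 0.1596]
ee_rot: [0.801, -0.599, -0.001, 0.0]
ft_force: [-0.2, -0.1, -1.8]
grip_width: 0.604
```

```bash
python3 - <<'E'
from h import *
st()
E
```

```text
t 4.7 p [ 0.4313 -0.227   0.1596] xyaw -73.6 z [-0.001  0.001 -1.   ] g 0.604 F [-0.16 -0.13 -1.8 ] M [ 0.01   0.038 -0.029] q [ 0.77  0.11 -0.4   1.89  0.05  1.15 -0.93]
```

>>> {"api": "servo_tool", "payload": {
  "moves": [
    {"travel":[0,0,0],"dr":[-8,0,0]},
    {"travel":[0,0,0],"dr":[-8,0,0]},
    {"travel":[0,0,0],"dr":[-8,0,0]},
    {"travel":[0,0,0],"dr":[0,0,0]},
    {"travel":[0,0,0],"dr":[0,0,0]},
    {"travel":[0,0,0],"dr":[0,0,0]},
    {"travel":[0,0,0],"dr":[8,0,0]},
    {"travel":[0,0,0],"dr":[8,0,0]},
    {"travel":[0,0,0],"dr":[8,0,0]},
    {"travel":[0,0,0],"dr":[0,0,0]},
    {"travel":[0,0,0],"dr":[0,0,0]},
    {"travel":[0,0,0],"dr":[0,0,0]}
  ]
}}

```text
clock: 6.2
position: [0.4323, -0.2266, 0.1603]
ee_rot: [0.801, -0.599, -0.0, 0.0]
ft_force: [-0.8, -1.1, -2.2]
grip_width: 0.605
```

```bash
cat >> h.py <<'E'
def mom():
    o=manip.get_obs(); M=R.from_quat(o["ee_rot"]).as_matrix(); print("t",round(float(o["clock"]),2),"M tool",(M.T@o["torque"]).round(3),"F",np.round(o["ft_force"],2),"p",np.round(o["position"],4),"tool z",M[:,2].round(3),"g",round(float(o["grip_width"]),3))
E
python3 -c "
from h import *
mom()"
```

```text
t 6.2 M tool [0.017 0.008 0.067] F [-0.8  -1.12 -2.18] p [ 0.4323 -0.2266  0.1603] tool z [-0.001  0.    -1.   ] g 0.605
```

>>> {"api": "servo_tool", "payload": {
  "moves": [
    {"travel":[0,0,0],"dr":[8,0,0]},
    {"travel":[0,0,0],"dr":[8,0,0]},
    {"travel":[0,0,0],"dr":[8,0,0]},
    {"travel":[0,0,0],"dr":[0,0,0]},
    {"travel":[0,0,0],"dr":[0,0,0]},
    {"travel":[0,0,0],"dr":[0,0,0]},
    {"travel":[0,0,0],"dr":[-8,0,0]},
    {"travel":[0,0,0],"dr":[-8,0,0]},
    {"travel":[0,0,0],"dr":[-8,0,0]},
    {"travel":[0,0,0],"dr":[0,0,0]},
    {"travel":[0,0,0],"dr":[0,0,0]},
    {"travel":[0,0,0],"dr":[0,0,0]}
  ]
}}

```text
clock: 7.7
position: [0.431, -0.2277, 0.1603]
ee_rot: [0.8, -0.6, 0.0, -0.0]
ft_force: [-1.5, -0.7, -2.4]
grip_width: 0.606
```

```bash
python3 -c "
from h import *
mom()"
```

```text
t 7.7 M tool [0.025 0.041 0.025] F [-1.51 -0.68 -2.4 ] p [ 0.431  -0.2277  0.1603] tool z [ 0.001 -0.    -1.   ] g 0.606
```

>>> {"api": "servo_tool", "payload": {
  "moves": [
    {"travel":[0,0,0],"dr":[-8,0,0]},
    {"travel":[0,0,0],"dr":[-8,0,0]},
    {"travel":[0,0,0],"dr":[-8,0,0]},
    {"travel":[0,0,0],"dr":[0,0,0]},
    {"travel":[0,0,0],"dr":[0,0,0]},
    {"travel":[0,0,0],"dr":[0,0,0]},
    {"travel":[0,0,0],"dr":[8,0,0]},
    {"travel":[0,0,0],"dr":[8,0,0]},
    {"travel":[0,0,0],"dr":[8,0,0]},
    {"travel":[0,0,0],"dr":[0,0,0]},
    {"travel":[0,0,0],"dr":[0,0,0]},
    {"travel":[0,0,0],"dr":[0,0,0]}
  ]
}}

```text
clock: 9.2
position: [0.4323, -0.2266, 0.1603]
ee_rot: [0.801, -0.599, -0.0, 0.0]
ft_force: [0.6, -0.1, -2.0]
grip_width: 0.602
```

```bash
python3 -c "
from h import *
mom()"
```

```text
t 9.2 M tool [-0.049  0.02   0.043] F [ 0.65 -0.06 -1.98] p [ 0.4323 -0.2266  0.1603] tool z [-0.001  0.    -1.   ] g 0.602
```

>>> {"api": "servo_tool", "payload": {
  "moves": [
    {"travel":[0,0,0],"dr":[8,0,0]},
    {"travel":[0,0,0],"dr":[8,0,0]},
    {"travel":[0,0,0],"dr":[8,0,0]},
    {"travel":[0,0,0],"dr":[0,0,0]},
    {"travel":[0,0,0],"dr":[0,0,0]},
    {"travel":[0,0,0],"dr":[0,0,0]},
    {"travel":[0,0,0],"dr":[-8,0,0]},
    {"travel":[0,0,0],"dr":[-8,0,0]},
    {"travel":[0,0,0],"dr":[-8,0,0]},
    {"travel":[0,0,0],"dr":[0,0,0]},
    {"travel":[0,0,0],"dr":[0,0,0]},
    {"travel":[0,0,0],"dr":[0,0,0]}
  ]
}}

```text
clock: 10.7
position: [0.4309, -0.2277, 0.1602]
ee_rot: [0.8, -0.6, 0.0, -0.0]
ft_force: [-0.5, -0.5, -2.3]
grip_width: 0.604
```

```bash
python3 -c "
from h import *
mom();st((.4325,-.2277,.0115))"
```

```text
t 10.7 M tool [ 0.01  -0.017  0.055] F [-0.48 -0.51 -2.25] p [ 0.4309 -0.2277  0.1602] tool z [ 0.001 -0.    -1.   ] g 0.604
t 10.7 p [ 0.4309 -0.2277  0.1602] xyaw -73.7 z [ 0.001 -0.    -1.   ] g 0.604 F [-0.48 -0.51 -2.25] M [ 0.019 -0.005 -0.055] q [ 0.91  0.12 -0.55  1.88  0.07  1.15 -0.95]
tool delta mm [  0.4  -1.4 148.7]
```

The level moments are noisy and show no consistent 0.12 N m shift. I'll average several readings at each end to be sure.

```bash
cat >> h.py <<'E'
def avg(n=8):
    T=[];F=[]
    for _ in range(n):
        manip.camera("wrist"); o=manip.get_obs(); M=R.from_quat(o["ee_rot"]).as_matrix(); T.append(M.T@o["torque"]);F.append(o["ft_force"])
    print("t",round(float(o["clock"]),2),"mean Mtool",np.mean(T,0).round(4),"sd",np.std(T,0).round(3),"F",np.mean(F,0).round(2))
E
python3 -c "
from h import *
avg()"
```

```text
t 11.1 mean Mtool [-0.0004 -0.0047 -0.0136] sd [0.03  0.027 0.019] F [ 0.01 -0.13 -1.61]
```

>>> {"api": "servo_tool", "payload": {
  "moves": [
    {"travel":[0,0,0],"dr":[-8,0,0]},
    {"travel":[0,0,0],"dr":[-8,0,0]},
    {"travel":[0,0,0],"dr":[-8,0,0]},
    {"travel":[0,0,0],"dr":[0,0,0]},
    {"travel":[0,0,0],"dr":[0,0,0]},
    {"travel":[0,0,0],"dr":[0,0,0]},
    {"travel":[0,0,0],"dr":[8,0,0]},
    {"travel":[0,0,0],"dr":[8,0,0]},
    {"travel":[0,0,0],"dr":[8,0,0]},
    {"travel":[0,0,0],"dr":[0,0,0]},
    {"travel":[0,0,0],"dr":[0,0,0]},
    {"travel":[0,0,0],"dr":[0,0,0]}
  ]
}}

```text
clock: 12.6
position: [0.4323, -0.2265, 0.1603]
ee_rot: [0.801, -0.598, -0.0, 0.0]
ft_force: [0.2, 0.5, -3.1]
grip_width: 0.606
```

```bash
python3 -c "
from h import *
avg();st((.4325,-.2277,.0125))"
```

```text
t 13.0 mean Mtool [ 0.0008  0.0071 -0.0069] sd [0.032 0.042 0.029] F [ 0.15 -0.06 -1.73]
t 13.0 p [ 0.4317 -0.227   0.1602] xyaw -73.6 z [-0.  0. -1.] g 0.603 F [-0.08 -0.19 -1.99] M [ 0.015 -0.016  0.023] q [ 0.94  0.13 -0.59  1.88  0.08  1.15 -0.95]
tool delta mm [  0.9  -0.6 147.7]
```

The means are -0.0004 and +0.0008 N m, so there is no shift and blue is silent. I'll stand it back where it was.

>>> {"api": "servo_tool", "payload": {
  "moves": [
    {"travel":[0,0,40],"dr":[0,0,0]},
    {"travel":[0,0,40],"dr":[0,0,0]},
    {"travel":[0,0,35],"dr":[0,0,0]},
    {"travel":[0,0,20],"dr":[0,0,0]},
    {"travel":[0,0,8],"dr":[0,0,0]},
    {"travel":[0,0,5],"dr":[0,0,0]},
    {"travel":[0,0,0],"dr":[0,0,0]},
    {"travel":[0,0,0],"dr":[0,0,0]}
  ]
}}

```text
clock: 14.0
position: [0.4321, -0.2275, 0.013]
ee_rot: [0.801, -0.599, 0.001, 0.0]
ft_force: [0.1, 0.8, -2.6]
grip_width: 0.604
```

>>> {"api": "servo_tool", "payload": {
  "moves": [
    {"travel":[0,0,0],"dr":[0,0,0]},
    {"travel":[0,0,0],"dr":[0,0,0]},
    {"travel":[0,0,0],"dr":[0,0,0]},
    {"travel":[0,0,0],"dr":[0,0,0]},
    {"travel":[0,0,-20],"dr":[0,0,0]},
    {"travel":[0,0,-50],"dr":[0,0,0]},
    {"travel":[0,0,-50],"dr":[0,0,0]},
    {"travel":[0,0,-35],"dr":[0,0,-3.6]},
    {"travel":[0,0,0],"dr":[0,0,0]}
  ],
  "claw": 0
}}

```text
clock: 15.12
position: [0.4331, -0.2279, 0.17]
ee_rot: [0.819, -0.573, 0.003, 0.0]
ft_force: [0.1, 0.5, -0.5]
grip_width: 1.001
```

```bash
python3 - <<'E'
from h import *
st((.470,-.026,.165)); c,im=look("pics/w3.png"); lid(c,im,(100,100,60),(125,255,255))
E
```

```text
t 15.12 p [ 0.4331 -0.2279  0.17  ] xyaw -70.0 z [ 0.004 -0.003 -1.   ] g 1.001 F [ 0.08  0.46 -0.47] M [-0.023  0.064 -0.011] q [ 0.96  0.12 -0.6   1.87  0.08  1.17 -0.89]
tool delta mm [-177.  -103.8    4.5]
lid [ 432.7 -227. ] size [124.2  52.3] yaw 16.6
```

Blue stands upright where it was. Next is red.

>>> {"api": "servo_tool", "payload": {
  "moves": [
    {"travel":[-36,-21,0],"dr":[0,0,0]},
    {"travel":[-36,-21,0],"dr":[0,0,0]},
    {"travel":[-36,-21,0],"dr":[0,0,0]},
    {"travel":[-36,-21,0],"dr":[0,0,0]},
    {"travel":[-33,-20,5],"dr":[0,0,0]},
    {"travel":[0,0,0],"dr":[0,0,0]},
    {"travel":[0,0,0],"dr":[0,0,0]}
  ]
}}

```text
clock: 16.05
position: [0.4683, -0.0259, 0.1613]
ee_rot: [0.819, -0.574, -0.001, 0.0]
ft_force: [0.1, -0.4, -0.4]
grip_width: 0.999
```

```bash
python3 - <<'E'
from h import *
c,im=look("pics/w4.png"); r=lid(c,im,(0,130,90),(4,255,255)); st((r[0][0]/1000,r[0][1]/1000,.0115))
E
```

```text
lid [471.8 -26.7] size [124.  52.] yaw 20.1
t 16.1 p [ 0.4684 -0.0263  0.1615] xyaw -70.1 z [-0.001  0.    -1.   ] g 0.999 F [ 0.47 -0.01  0.32] M [-0.029  0.007  0.039] q [ 0.72  0.11 -0.79  1.91  0.08  1.16 -1.32]
tool delta mm [  1.6  -3.3 150. ]
```

>>> {"api": "servo_tool", "payload": {
  "moves": [
    {"travel":[1.6,-3.3,40],"dr":[0,0,0]},
    {"travel":[0,0,40],"dr":[0,0,0]},
    {"travel":[0,0,40],"dr":[0,0,0]},
    {"travel":[0,0,20],"dr":[0,0,0]},
    {"travel":[0,0,10],"dr":[0,0,0]},
    {"travel":[0,0,0],"dr":[0,0,0]},
    {"travel":[0,0,0],"dr":[0,0,0]}
  ]
}}

```text
clock: 16.98
position: [0.4732, -0.026, 0.0131]
ee_rot: [0.819, -0.574, 0.001, -0.0]
ft_force: [-0.3, 0.8, 0.4]
grip_width: 0.999
```

>>> {"api": "servo_tool", "payload": {
  "moves": [
    {"travel":[0,0,0],"dr":[0,0,0]},
    {"travel":[0,0,0],"dr":[0,0,0]},
    {"travel":[0,0,0],"dr":[0,0,0]},
    {"travel":[0,0,0],"dr":[0,0,0]},
    {"travel":[0,0,0],"dr":[0,0,0]},
    {"travel":[0,0,0],"dr":[0,0,0]},
    {"travel":[0,0,0],"dr":[0,0,0]},
    {"travel":[0,0,0],"dr":[0,0,0]}
  ],
  "claw": 1,
  "squeeze": 40
}}

```text
clock: 17.98
position: [0.473, -0.0258, 0.0129]
ee_rot: [0.819, -0.574, 0.001, 0.0]
ft_force: [-1.2, -0.5, 6.2]
grip_width: 0.603
```

>>> {"api": "servo_tool", "payload": {
  "moves": [
    {"travel":[0,0,-15],"dr":[0,0,0]},
    {"travel":[0,0,-35],"dr":[0,0,0]},
    {"travel":[0,0,-40],"dr":[0,0,0]},
    {"travel":[0,0,-40],"dr":[0,0,0]},
    {"travel":[0,0,-20],"dr":[0,0,0]},
    {"travel":[0,0,0],"dr":[0,0,0]},
    {"travel":[0,0,0],"dr":[0,0,0]},
    {"travel":[0,0,0],"dr":[0,0,0]}
  ]
}}

```text
clock: 18.98
position: [0.4718, -0.0256, 0.1612]
ee_rot: [0.819, -0.574, -0.001, 0.0]
ft_force: [0.1, 0.1, -2.9]
grip_width: 0.604
```

>>> {"api": "servo_tool", "payload": {
  "moves": [
    {"travel":[0,0,0],"dr":[-8,0,0]},
    {"travel":[0,0,0],"dr":[-8,0,0]},
    {"travel":[0,0,0],"dr":[-8,0,0]},
    {"travel":[0,0,0],"dr":[0,0,0]},
    {"travel":[0,0,0],"dr":[0,0,0]},
    {"travel":[0,0,0],"dr":[0,0,0]},
    {"travel":[0,0,0],"dr":[8,0,0]},
    {"travel":[0,0,0],"dr":[8,0,0]},
    {"travel":[0,0,0],"dr":[8,0,0]},
    {"travel":[0,0,0],"dr":[0,0,0]},
    {"travel":[0,0,0],"dr":[0,0,0]}
  ]
}}

```text
clock: 20.35
position: [0.4725, -0.0262, 0.163]
ee_rot: [0.819, -0.574, 0.0, 0.001]
ft_force: [-0.2, -0.4, -2.4]
grip_width: 0.603
```

```bash
python3 -c "
from h import *
avg();st()"
```

```text
t 20.75 mean Mtool [-0.0404 -0.0105 -0.0079] sd [0.029 0.034 0.036] F [ 0.27  0.17 -3.36]
t 20.75 p [ 0.4727 -0.0252  0.1621] xyaw -70.0 z [-0.001  0.001 -1.   ] g 0.603 F [-0.42 -0.38 -3.68] M [-0.051 -0.042  0.019] q [ 0.78  0.13 -0.86  1.9   0.1   1.16 -1.34]
```

>>> {"api": "servo_tool", "payload": {
  "moves": [
    {"travel":[0,0,0],"dr":[8,0,0]},
    {"travel":[0,0,0],"dr":[8,0,0]},
    {"travel":[0,0,0],"dr":[8,0,0]},
    {"travel":[0,0,0],"dr":[0,0,0]},
    {"travel":[0,0,0],"dr":[0,0,0]},
    {"travel":[0,0,0],"dr":[0,0,0]},
    {"travel":[0,0,0],"dr":[-8,0,0]},
    {"travel":[0,0,0],"dr":[-8,0,0]},
    {"travel":[0,0,0],"dr":[-8,0,0]},
    {"travel":[0,0,0],"dr":[0,0,0]},
    {"travel":[0,0,0],"dr":[0,0,0]}
  ]
}}

```text
clock: 22.12
position: [0.4727, -0.0251, 0.1622]
ee_rot: [0.819, -0.573, -0.0, -0.001]
ft_force: [0.0, 0.4, -4.0]
grip_width: 0.605
```

```bash
python3 -c "
from h import *
avg();st((.4718,-.0267,.0125))"
```

```text
t 22.52 mean Mtool [0.0524 0.0005 0.0062] sd [0.024 0.034 0.026] F [-0.18  0.01 -3.3 ]
t 22.52 p [ 0.4724 -0.026   0.1626] xyaw -70.0 z [ 0.001 -0.001 -1.   ] g 0.601 F [ 0.27  0.45 -3.37] M [ 0.015 -0.041 -0.024] q [ 0.89  0.15 -0.99  1.9   0.14  1.16 -1.36]
tool delta mm [  0.2   0.9 150.1]
```

Red's moment moved from -0.040 to +0.052 N m, and 3.3 N is too heavy for an empty tin, so it holds the ball. I'll rock it a second time to confirm.

>>> {"api": "servo_tool", "payload": {
  "moves": [
    {"travel":[0,0,0],"dr":[-8,0,0]},
    {"travel":[0,0,0],"dr":[-8,0,0]},
    {"travel":[0,0,0],"dr":[-6,0,0]},
    {"travel":[0,0,0],"dr":[0,0,0]},
    {"travel":[0,0,0],"dr":[0,0,0]},
    {"travel":[0,0,0],"dr":[0,0,0]},
    {"travel":[0,0,0],"dr":[8,0,0]},
    {"travel":[0,0,0],"dr":[8,0,0]},
    {"travel":[0,0,0],"dr":[6,0,0]},
    {"travel":[0,0,0],"dr":[0,0,0]},
    {"travel":[0,0,0],"dr":[0,0,0]}
  ]
}}

```text
clock: 23.9
position: [0.4725, -0.0262, 0.1627]
ee_rot: [0.819, -0.574, 0.0, 0.001]
ft_force: [-0.8, 0.0, -4.2]
grip_width: 0.601
```

```bash
python3 -c "
from h import *
avg();st()"
```

```text
t 24.3 mean Mtool [-0.0515 -0.0118  0.0142] sd [0.027 0.017 0.029] F [-0.08  0.07 -3.22]
t 24.3 p [ 0.4726 -0.0252  0.1621] xyaw -70.0 z [-0.     0.001 -1.   ] g 0.606 F [ 0.32  0.58 -3.21] M [ 0.019  0.04  -0.03 ] q [ 0.95  0.16 -1.05  1.9   0.15  1.17 -1.38]
```

>>> {"api": "servo_tool", "payload": {
  "moves": [
    {"travel":[0,0,0],"dr":[8,0,0]},
    {"travel":[0,0,0],"dr":[8,0,0]},
    {"travel":[0,0,0],"dr":[6,0,0]},
    {"travel":[0,0,0],"dr":[0,0,0]},
    {"travel":[0,0,0],"dr":[0,0,0]},
    {"travel":[0,0,0],"dr":[0,0,0]},
    {"travel":[0,0,0],"dr":[-8,0,0]},
    {"travel":[0,0,0],"dr":[-8,0,0]},
    {"travel":[0,0,0],"dr":[-6,0,0]},
    {"travel":[0,0,0],"dr":[0,0,0]},
    {"travel":[0,0,0],"dr":[0,0,0]}
  ]
}}

```text
clock: 25.68
position: [0.4715, -0.0239, 0.1613]
ee_rot: [0.82, -0.572, 0.001, -0.006]
ft_force: [-0.1, 0.8, -3.3]
grip_width: 0.6
```

```bash
python3 -c "
from h import *
avg();st((.666,-.073,.165))"
```

```text
t 26.07 mean Mtool [ 0.0676 -0.0068  0.0228] sd [0.024 0.026 0.02 ] F [ 0.27 -0.31 -3.19]
t 26.07 p [ 0.4714 -0.025   0.1616] xyaw -69.9 z [ 0.009  0.005 -1.   ] g 0.606 F [ 1.02 -0.77 -3.42] M [ 0.021 -0.059 -0.054] q [ 1.1   0.21 -1.23  1.9   0.21  1.17 -1.41]
tool delta mm [ 111.8 -166.4   -1.9]
```

Red is confirmed again, with a shift of about 0.12 N m. Joint 3 is drifting towards its limit, so I'll move to the board in two parts.

>>> {"api": "servo_tool", "payload": {
  "moves": [
    {"travel":[14,-21,0],"dr":[0,0,0]},
    {"travel":[14,-21,0],"dr":[0,0,0]},
    {"travel":[14,-21,0],"dr":[0,0,0]},
    {"travel":[14,-21,0],"dr":[0,0,0]},
    {"travel":[0,0,0],"dr":[0,0,0]}
  ]
}}

```text
clock: 26.7
position: [0.5707, -0.0488, 0.1617]
ee_rot: [0.819, -0.573, 0.001, -0.006]
ft_force: [0.1, -0.0, -3.7]
grip_width: 0.603
```

```bash
python3 -c "
from h import *
st((.666,-.073,.165))"
```

```text
t 26.7 p [ 0.5707 -0.0488  0.1617] xyaw -70.0 z [ 0.009  0.008 -1.   ] g 0.603 F [ 0.07 -0.04 -3.75] M [-0.    -0.059  0.064] q [ 0.86  0.47 -1.08  1.66  0.43  1.26 -1.52]
tool delta mm [ 55.4 -81.3  -2.6]
```

>>> {"api": "servo_tool", "payload": {
  "moves": [
    {"travel":[14,-20,0],"dr":[0,0,0]},
    {"travel":[14,-20,0],"dr":[0,0,0]},
    {"travel":[14,-20,0],"dr":[0,0,0]},
    {"travel":[13,-20,-2],"dr":[0,0,0]},
    {"travel":[0,0,0],"dr":[0,0,0]},
    {"travel":[0,0,0],"dr":[0,0,0]},
    {"travel":[0,0,0],"dr":[0,0,0]},
    {"travel":[0,0,0],"dr":[0,0,0]}
  ]
}}

```text
clock: 27.7
position: [0.6632, -0.0726, 0.1649]
ee_rot: [0.82, -0.573, 0.002, -0.005]
ft_force: [1.0, -0.7, -2.8]
grip_width: 0.603
```

```bash
python3 -c "
from h import *
avg();st((.666,-.073,.165))
cv2.imwrite('pics/s9.png',manip.camera('scene'))"
```

```text
t 28.1 mean Mtool [0.0425 0.0203 0.0045] sd [0.034 0.02  0.019] F [ 0.1   0.04 -3.33]
t 28.1 p [ 0.6636 -0.0726  0.1646] xyaw -69.9 z [ 0.009  0.007 -1.   ] g 0.604 F [-0.11  0.97 -3.26] M [-0.019 -0.031  0.015] q [ 0.7   0.66 -0.98  1.39  0.54  1.37 -1.51]
tool delta mm [ 1.2 -2.1 -0.4]
```

View pics/s9.png

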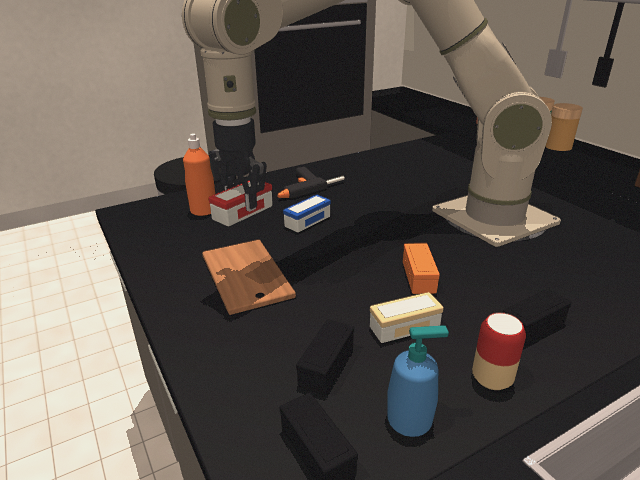

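The scene view shows the red tin gripped and level at (241,203), up in the air. The blue (307,212) and cream (406,316) tins stand upright and the bystanders haven't moved. The measured pose puts the tin over the board's centre, so I'm handing in.

```bash
python3 -c "
from h import *
print(manip.hand_in())"
```

```text
the job is handed in; nothing more can be done
None
```

The red tin (tin_a) holds the ball. I handed in at about 28 s with it held level over the middle of the board; no verdict was reported.

- **Blue tin (tin_c):** I rocked it lengthwise several times. The averaged wrist moment was the same at both ends (-0.0004 and +0.0008 N m) and it weighed about 1.7 N, so it is empty. I stood it back upright where it was; a lid measurement afterwards matched its first position to about 1 mm.
- **Red tin (tin_a):** I rocked it to and fro twice. The moment shifted from -0.040 to +0.052 N m, then from -0.052 to +0.068 N m, and it weighed about 3.3 N, so it rattles. I did not lift the cream tin.
- **Last checks:**
  - The fingertips were about 2.5 mm from the board's centre and 165 mm up, with the tool within about 0.01 rad of vertical and the grip holding.
  - The final picture shows the blue and cream tins upright and the bystanders not visibly moved.
- **Disagreements:**
  - Single moment readings were noisy (about 0.03 N m), so I relied on averages.
  - The first move call was refused because its rows lacked the "dr" field. It was resent and nothing had moved.
  - Joint 3 drifted to -1.23 during the rocking but stayed inside its range.

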